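Set the light filter to the third click and switch on the lamp

ROBOT

A 6-joint arm with a two-finger parallel gripper is mounted at the origin on the work surface. World frame = base frame: x ahead of the robot, y to its left, z up, the work surface at z = 0. Lengths are in m, angles in rad, forces in N, time in s.
With the tool pointing down it reaches from about 0.25 to 0.775 m from the base axis. Payload 4 kg.
Tool frame: the origin (TCP) lies on the centre line of the jaws, within the pads' length; the fingertips stand 25 mm ahead of it and the grasp point (between the pads) lies 6 mm ahead of it; z points along the fingers, y is the direction in which the jaws open and shut (so a half turn about z gives the same grasp; the last joint's range is limited). The gripper opens to 94 mm and grips with 3 to 60 N. Pads are 16 mm wide; open, the fingers measure 119 mm over their backs; the gripper's body (75 mm by 177 mm) begins 78 mm behind the grasp point.
Start: joints at [1.092, 0.087, 1.371, -0, 1.684, -0.103], TCP at [0.202, 0.512, 0.231] pointing down, gripper open.
Joint ranges: [-3.1, 3.1], [-0.76, 2.03], [0.27, 2.55], [-1.08, 4.22], [0.17, 2.65], [-2.57, 2.57]. Speed limits (rad/s): [2.79, 2.79, 3.14, 3.14, 3.14, 3.14].

INTERFACE

Orientations are given as a unit quaternion [w, x, y, z].
In Python, from cell import reach, move_straight, move_j, command_gripper, hold, ik, read_state, camera, PlanningError, hand_in, spot_in, tip_of gives the robot as it stands. Calls block until the motion is done:
- reach(position, orientation): joint-space move of the TCP to a pose.
- move_straight(position, orientation=None, speed=0.15): straight line of the TCP; orientation=None keeps the orientation; speed is the mean speed in m/s.
- move_j(angles): joint-space move.
- command_gripper(opening): opening from 0.0 (shut) to 1.0 (fully open); the grip force is fixed at half the most; returns when the fingers have stopped.
- hold(seconds).
- ik(position, orientation): joint angles nearest the present ones, or None.
- read_state(): the state.
- camera(name): name is "scene" or "top" or "wrist"; returns a dict with "color" (384x512x3 uint8, red, green, blue), "z_map" (384x512 float32, m along the optical axis (not along the pixel's ray), 0 where there is no reading), "fx", "fy", "cx", "cy" (pixels), "dist" ([k1, k2, p1, p2, k3] as OpenCV has them; the pictures are not rectified), "cam_to_world" (4x4, takes a point from camera to world coordinates); the wrist camera has in their place "tool_from_camera" (4x4, takes a point from camera to tool coordinates, whose origin is the TCP and whose axes are the flange's). Camera axes: x right, y up, looking along -z (the intrinsics and any distortion apply to the point x, -y, -z); pixel columns grow to the right and rows downward; lengths in m; the calibration is good to about 2 mm. A picture is of the moment at which its call begins: read the wrist's pose just before it.
A pose or a line that the arm cannot do raises PlanningError and nothing moves.
- hand_in(): hands the job in, once; it reports no verdict.
Trained networks look in the newest picture that a camera, given by its name, has taken for a name from the list of things; names that differ only in an ending like _2 or _b are one class to them, and where a whole thing is asked for, a point or a joint stands for the part that bears it (a point fixed in the world has none). Each returns a list of dicts, best first, with "score" (0 to 1); they miss things now and then, are a little off and sometimes report something else, mostly with a low value. They report only what shows in the picture. A call takes as long as a camera call. They do not tell look-alikes from the thing itself.
- spot_in(name, camera): "uv" ([column, row] in pixels, amid what is visible of it).
- tip_of(name, camera): "uv" ([column, row] in pixels: a listed point, or the origin of a listed thing).
The state is a dict: "time": time; "q": joint angles; "joint_velocities": joint speeds; "tau": joint torques, N m; "ee_pos": TCP position; "tcp_rot": TCP orientation; "wrist_force": force on the tool from outside, world axes, zero at the start; "torque": the same for the moment, N m; "opening": opening from 0.0 (shut) to 1.0 (fully open).
Only numpy, scipy, OpenCV 4.12 (cv2) and the standard library are available. Lean on these libraries where they do the work, as an engineer would, in place of code of your own. Each camera call takes 0.05 s, during which the arm holds its last target.

TASK

Push the black upright tab on the microscope lamp house away from its end stop, counting the clicks, and leave it resting in the third click without ever running on to the fourth. Only then press the round lamp button on the separate switch box all the way down and let go. Just push with the fingertips: do not grip the tab, and leave the bottle, the jar and the slide box alone.

Things in the scene. Friction and masses are not known exactly. Their poses are not given: they have to be found in the camera images.
- lamp_house: Fixed white box, 140 mm (its x) by 230 mm (its y), flat light-grey deck on top 70 mm above the bench. Origin: centre of its underside; z up. On the deck, on the far side from the tab (own x +15 to +57 mm), is a low bridge with an open metal ring, 20 mm above the deck, over a sliding filter bar whose six grey discs, light to dark, pass under the ring. Six short dark marks on the deck, 16 mm apart along y, stand beside the tab's track for the end stop and the five clicks.
- slide (a joint): Travel of the tab and filter bar along the lamp house's own +y, in metres: 0 at the end stop where it starts, 0.080 at the other end. Clicks (sprung stops) lie at 0.016, 0.032, 0.048 (the third), 0.064 and 0.080. Between stops the push rises to some 4 to 7 N a quarter of the way, then falls to the hump half-way (at 0.008, 0.024, 0.040, 0.056, 0.072); past the hump it snaps ahead of the finger by itself into the next stop and stays within about 1 mm of it when let go.
- tab_top (a point): Centre of the top face of the upright black plastic tab (white on its -x face) that is pushed; it moves with the slide. The tab is 24 mm (lamp house x) by 10 mm (along the travel, lamp house y) and stands 30 mm above the deck, so this point is 100 mm above the bench. At the end stop it is 40 mm towards -x and 40 mm towards -y from the lamp house's origin. The axes are the lamp house's. The deck is clear for 70 mm behind the tab.
- switch_box: Fixed white box 90 x 90 x 35 mm standing left or right of the lamp house, the lamp button in the middle of its top. Origin: centre of its underside.
- lamp_button_top (a point): Centre of the top of the round dark grey push button (30 mm across) in its black housing on the switch box; pressed straight down.
- lamp_button (a joint): How far the button is pressed, in metres: 0 up, 0.006 fully down; fully down takes 5 N and it springs back when let go.
- slide_box: Bystander: loose flat dark grey box of specimen slides, 80 x 90 x 32 mm, on the other side of the lamp house from the switch box. Origin: centre of its underside.
- oil_bottle: Bystander: small loose amber bottle, 32 mm across, 65 mm high, behind the lamp house. Origin: centre of its underside.
- jar: Bystander: loose pale jar with a white lid, 52 mm across, 55 mm high, behind the lamp house. Origin: centre of its underside.
Things that resemble listed ones, but are neither listed nor needed, are in the scene too. Of the things that look like the switch_box, the largest one is meant.

How it is judged:
On the way, in this order (a step that is already met when the one before it is completed fails the run):
1. the tab rests in the third click, let go (value of joint slide between 0.045 and 0.051 m and contact force between the fingers and lamp_house below 0.2 N), for 0.2 s.
2. the lamp button is pressed down with the tab in the third click (value of joint slide between 0.045 and 0.051 m and value of joint lamp_button above 0.0045 m), for 0.05 s.
At the end, for the whole second after the job is handed in: The slide rests within 3 mm of its third click (0.045 to 0.051 m), the button was pressed at least 4.5 mm after that and is up again (under 1.5 mm), and the bottle, jar and slide box are within 15 mm of where they stood (value of joint slide between 0.045 and 0.051 m and velocity of joint slide between -0.01 and 0.01 m/s and value of joint lamp_button below 0.0015 m and distance of each of slide_box, oil_bottle, jar from where it was at the start of the episode below 0.015 m); the robot touches nothing.
It fails at once if the slide runs past the third click towards the fourth (beyond 0.0575 m) (value of joint slide above 0.0575 m).
It fails at once if the lamp button is pressed (over 3 mm) while the slide is not in the third click (value of joint lamp_button above 0.003 m and (value of joint slide below 0.045 m or value of joint slide above 0.051 m)).
It fails at once if the fingers straddle the tab as if to grip it (x of the grasp point in the frame of tab_top between -0.02 and 0.02 m and y of the grasp point in the frame of tab_top between -0.008 and 0.008 m and z of the grasp point in the frame of tab_top below 0.013 m).
It fails at once if the bottle, the jar or the slide box is moved by more than 15 mm or lifted (distance of any of slide_box, oil_bottle, jar from where it was at the start of the episode above 0.015 m).
It also fails if it takes over 48 s, if anything falls off the work surface, if the arm or the gripper's body presses on something with over 40 N, if the wrist force passes 120 N, or if a joint passes its speed limit or range.

## Working session

There is one attempt and no reset: what is moved stays moved. The work goes in short steps, each a Python script; the robot and the scene stay as the last script left them, time stands still between calls to the robot, and variables do not carry over. Pictures are saved under pics/ and viewed, and the job is handed in when it is done.

```bash
mkdir -p pics; cat > h.py <<'E'
import numpy as np, cv2
from cell import *
def save(name,fn):
    c=camera(name); cv2.imwrite('pics/'+fn,c['color'][:,:,::-1]); return c
def ray(c,uv):
    K=np.array([[c['fx'],0,c['cx']],[0,c['fy'],c['cy']],[0,0,1.]])
    p=cv2.undistortPoints(np.array([[uv]],float),K,np.array(c['dist'],float))[0,0]
    return np.array([p[0],-p[1],-1.])
def at_z(c,uv,z):
    T=np.array(c['cam_to_world']); d=T[:3,:3]@ray(c,uv); o=T[:3,3]
    return o+d*(z-o[2])/d[2]
def at_depth(c,uv):
    T=np.array(c['cam_to_world']); u,v=int(round(uv[0])),int(round(uv[1])); w=c['z_map'][v-1:v+2,u-1:u+2]; w=w[w>0]
    return T[:3,:3]@(ray(c,uv)*np.median(w))+T[:3,3]
E
python3 - <<'E'
from h import *
np.set_printoptions(precision=4,suppress=True)
for n in ('top','scene'):
    c=save(n,n+'0.png'); print(n,c['cam_to_world'])
    for t in ['tab_top','lamp_button_top','lamp_house','switch_box','slide_box','oil_bottle','jar']:
        for r in tip_of(t,n)[:3]:
            try: print(t,r['uv'],r['score'],at_depth(c,r['uv']))
            except Exception as e: print(t,r,e)
print(read_state())
E
```

```text
top [[-0.0104  0.983  -0.1831  0.3973]
 [-0.9999 -0.0087  0.0099 -0.0695]
 [ 0.0081  0.1832  0.983   1.0711]
 [ 0.      0.      0.      1.    ]]
tab_top [269.9, 193.6] 0.86 [ 0.5599 -0.1155  0.1007]
tab_top [249.6, 190.5] 0.57 [ 0.5731 -0.0654  0.0719]
lamp_button_top [356.9, 275.8] 0.59 [ 0.3543 -0.338   0.0407]
lamp_button_top [351.4, 224.4] 0.55 [ 0.485  -0.3255  0.0575]
lamp_button_top [411.1, 233.0] 0.42 [ 0.4611 -0.4886  0.041 ]
lamp_house [249.1, 189.7] 0.96 [ 0.5752 -0.0641  0.0722]
switch_box [404.7, 233.9] 0.85 [ 0.4594 -0.4729  0.0362]
switch_box [358.2, 274.9] 0.72 [ 0.3565 -0.3414  0.0411]
switch_box [348.8, 227.4] 0.56 [ 0.4774 -0.3182  0.0582]
slide_box [99.8, 227.4] 0.96 [0.4846 0.3315 0.0317]
slide_box [350.4, 224.4] 0.26 [ 0.4851 -0.3229  0.0575]
oil_bottle [267.0, 113.5] 0.56 [ 0.7919 -0.1144  0.0402]
scene [[ 0.5848 -0.5137  0.6278  1.1472]
 [ 0.811   0.3533 -0.4664 -0.5148]
 [ 0.0178  0.7819  0.6232  0.7017]
 [ 0.      0.      0.      1.    ]]
tab_top [243.0, 204.6] 0.62 [ 0.5549 -0.1107  0.0985]
lamp_button_top [152.6, 230.6] 0.41 [ 0.4706 -0.33    0.0587]
lamp_
[... 157 characters left out ...]
 -0.1215  0.0774]
switch_box [97.1, 269.6] 0.76 [ 0.4845 -0.4861  0.0252]
switch_box [160.2, 247.9] 0.6 [ 0.5146 -0.3329  0.0358]
slide_box [342.9, 166.0] 0.6 [0.513  0.3211 0.0311]
oil_bottle [300.8, 294.4] 0.6 [ 0.812  -0.1289  0.0198]
{'time': 0.8, 'q': array([ 1.0919,  0.0872,  1.3706,  0.    ,  1.6836, -0.1031]), 'joint_velocities': array([-0.0006,  0.0009,  0.0006, -0.0015,  0.    , -0.0009]), 'tau': array([ -0.0012, -33.9997, -30.2571,   0.0715,   0.0238,  -0.    ]), 'ee_pos': array([0.2019, 0.5117, 0.2306]), 'tcp_rot': array([0.    , 0.1868, 0.9824, 0.0001]), 'wrist_force': array([-0.1762, -0.8378, -0.1265]), 'torque': array([-0.0185,  0.0331,  0.0155]), 'opening': 1.001965051163271}
```

```bash
python3 - <<'E'
import cv2
a=cv2.imread('pics/top0.png'); cv2.imwrite('pics/top0c.png',cv2.resize(a[90:310,190:450],None,fx=3,fy=3,interpolation=cv2.INTER_CUBIC)[:600,:])
E
```

```text
(no output)
```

View pics/top0.png

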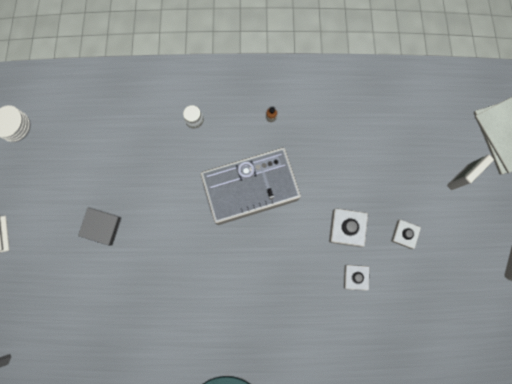

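View pics/top0c.png

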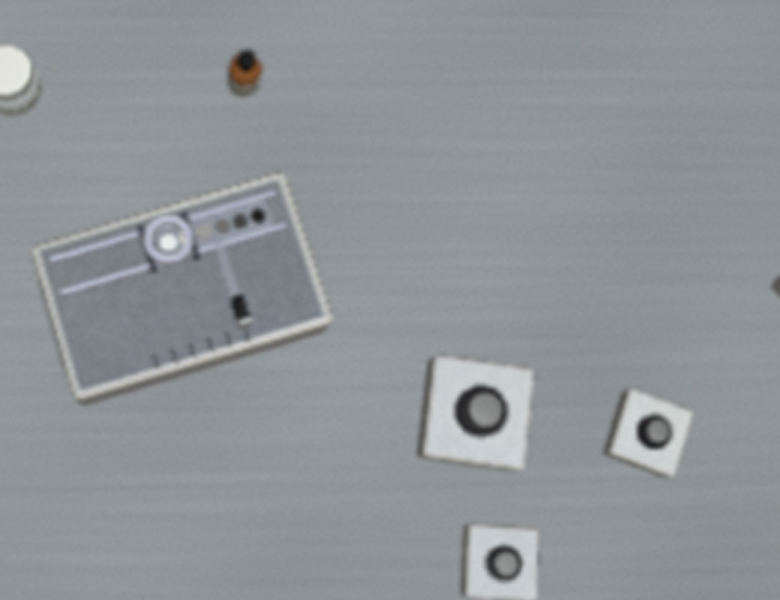

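View pics/scene0.png

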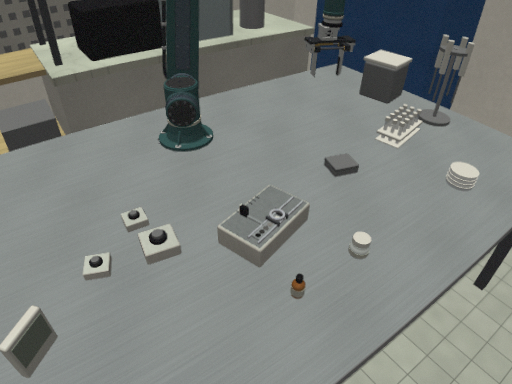

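The top view shows the lamp house around (250,190), with the tab at (270,193) and the marks running left from it. Of the three button boxes, the largest is at (350,228). The look-alikes are at (407,234) and (357,278). Next I'll refine the lamp house and switch box poses.

```bash
cat >> h.py <<'E'
def cloud(c):
    h,w=c['z_map'].shape
    K=np.array([[c['fx'],0,c['cx']],[0,c['fy'],c['cy']],[0,0,1.]])
    v,u=np.mgrid[:h,:w]
    p=cv2.undistortPoints(np.stack([u,v],-1).reshape(-1,1,2).astype(float),K,np.array(c['dist'],float))[:,0]
    P=np.c_[p[:,0],-p[:,1],-np.ones(len(p))]*c['z_map'].reshape(-1,1)
    T=np.array(c['cam_to_world']); return (P@T[:3,:3].T+T[:3,3]).reshape(h,w,3)
E
python3 - <<'E'
from h import *
np.set_printoptions(precision=4,suppress=True)
c=camera('top'); P=cloud(c).reshape(-1,3); ok=c['z_map'].reshape(-1)>0
def box(lo,hi,ctr,r):
    m=ok&(P[:,2]>lo)&(P[:,2]<hi)&(np.hypot(P[:,0]-ctr[0],P[:,1]-ctr[1])<r)
    Q=P[m]; print(m.sum(), np.median(Q,0), cv2.minAreaRect((Q[:,:2]*1000).astype(np.float32)))
box(.062,.08,(.575,-.065),.16)
box(.085,.12,(.56,-.115),.03)
box(.028,.045,(.485,-.32),.07)
box(.05,.08,(.485,-.32),.04)
print(at_z(c,[269.9,193.6],.1),at_z(c,[351.4,225],.057))
E
```

```text
4539 [ 0.5852 -0.0662  0.0716] ((589.9546508789062, -66.81156921386719), (140.7747802734375, 229.96035766601562), 16.576398849487305)
47 [ 0.5616 -0.1159  0.1005] ((562.5306396484375, -116.94754028320312), (23.689088821411133, 10.047521591186523), 16.536972045898438)
930 [ 0.4804 -0.3178  0.0359] ((480.12506103515625, -324.8470458984375), (91.37779235839844, 91.35800170898438), 80.75611877441406)
122 [ 0.4789 -0.3239  0.0576] ((478.71441650390625, -321.80621337890625), (34.59018325805664, 35.48696517944336), 20.47203254699707)
[ 0.56   -0.1156  0.1   ] [ 0.4835 -0.3256  0.057 ]
```

```bash
cat >> h.py <<'E'
YAW=np.radians(16.57); LC=np.array([.590,-.0668])
Rl=np.array([[np.cos(YAW),-np.sin(YAW)],[np.sin(YAW),np.cos(YAW)]])
def L(x,y,z): return np.r_[LC+Rl@np.array([x,y]),z]
PH=(YAW+np.pi/2)/2
Q=np.array([0,np.cos(PH),np.sin(PH),0])
def loc(p): return Rl.T@(np.array(p)[:2]-LC)
E
python3 - <<'E'
from h import *
np.set_printoptions(precision=4,suppress=True)
command_gripper(0.0)
reach(L(-.04,-.068,.2),Q)
s=read_state(); print(s['time'],s['ee_pos'],s['wrist_force'],s['opening'])
c=save('wrist','w1.png'); T=c['tool_from_camera']; print(T)
c=save('top','t1.png')
E
```

```text
4.925 [ 0.5712 -0.1424  0.2001] [-0.0717  0.4112  0.7555] 0.0039144039248788145
[[-0.0004  0.9682  0.25    0.0723]
 [ 1.      0.0005 -0.0003 -0.0007]
 [-0.0004  0.25   -0.9682 -0.1539]
 [ 0.      0.      0.      1.    ]]
```

View pics/w1.png

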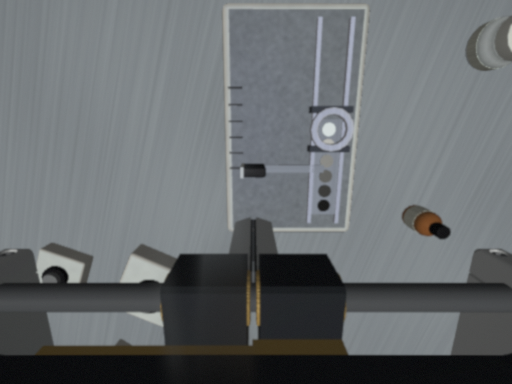

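The wrist view shows the tab at (253,171) straight ahead of the closed fingertips at (252,222), on the right line. I'll lower the tool and start pushing in small steps.

```bash
cat >> h.py <<'E'
def fy(s): return float((Rl.T@np.array(s['wrist_force'])[:2])[1])
def tab(fn=None):
    """own coordinates of tab top from wrist camera cloud"""
    s=read_state(); c=camera('wrist')
    if fn: cv2.imwrite('pics/'+fn,c['color'][:,:,::-1])
    from scipy.spatial.transform import Rotation as Ro
    w,x,y,z=s['tcp_rot']; A=np.eye(4); A[:3,:3]=Ro.from_quat([x,y,z,w]).as_matrix(); A[:3,3]=s['ee_pos']
    c['cam_to_world']=A@np.array(c['tool_from_camera'])
    P=cloud(c).reshape(-1,3); P=P[c['z_map'].reshape(-1)>0]
    l=(P[:,:2]-LC)@Rl
    tip=loc(s['ee_pos'])[1]
    m=(P[:,2]>.094)&(P[:,2]<.106)&(abs(l[:,0]+.04)<.016)&(l[:,1]>tip+.0085)&(l[:,1]<.07)
    q=l[m]
    if len(q)<5: return len(q),None
    return len(q),np.r_[q.min(0),q.max(0),np.median(P[m,2])]
E
python3 - <<'E'
from h import *
np.set_printoptions(precision=4,suppress=True)
print(tab())
move_straight(L(-.04,-.068,.104),Q,speed=.08)
s=read_state(); f0=fy(s); print(s['time'],loc(s['ee_pos']),s['ee_pos'][2],f0)
print(tab('w2.png'))
for y in np.arange(-.064,-.0495,.002):
    move_straight(L(-.04,y,.104),Q,speed=.02)
    s=read_state(); print(round(s['time'],2),loc(s['ee_pos']),round(fy(s)-f0,2))
    if abs(fy(s)-f0)>2.: break
print(tab('w3.png'))
E
```

```text
(283, array([-0.0526, -0.0439, -0.0285, -0.0335,  0.0992]))
6.425 [-0.0396 -0.0683] 0.10484533742717216 0.03953256393403577
(894, array([-0.0527, -0.0596, -0.0282, -0.0335,  0.0994]))
6.83 [-0.0399 -0.0638] 0.39
7.08 [-0.04   -0.0619] 0.42
7.33 [-0.04   -0.0599] 0.14
7.58 [-0.04   -0.0579] -0.42
7.83 [-0.04   -0.0559] 0.21
8.07 [-0.04   -0.0539] 0.73
8.32 [-0.04   -0.0522] -1.18
8.57 [-0.04   -0.0506] -3.55
(819, array([-0.0532, -0.0421, -0.0285, -0.0305,  0.0995]))
```

View pics/w3.png

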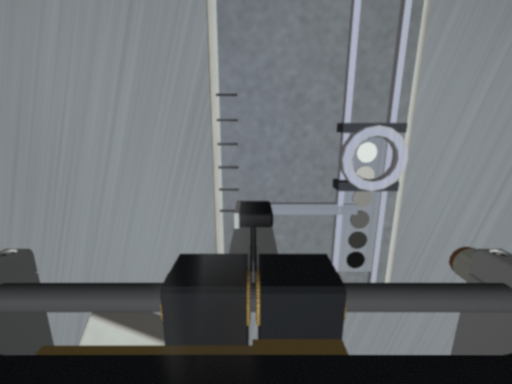

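```bash
cat > push.py <<'E'
import sys
from h import *
np.set_printoptions(precision=4,suppress=True)
y0=float(sys.argv[1]); ymax=float(sys.argv[2]); st=float(sys.argv[3]); fn=sys.argv[4]
prev=None; y=y0
while y<=ymax+1e-9:
    move_straight(L(-.04,y,.104),Q,speed=.02)
    s=read_state(); n,t=tab(); my=t[3] if t is not None else np.nan
    print(round(s['time'],2),'tcp',loc(s['ee_pos']),'F',round(fy(s),2),'tabslide',round(my+.0335,4),'dz',round(s['wrist_force'][2],1))
    if prev is not None and my-prev>st+.0025: print('SNAP'); break
    prev=my; y+=st
hold(.1); s=read_state(); print(s['time'],fy(s),tab(fn))
E
python3 push.py -.0485 -.041 .0015 w4.png
```

```text
8.88 tcp [-0.04   -0.0488] F -4.79 tabslide 0.005 dz -2.3
9.18 tcp [-0.04  -0.046] F -0.74 tabslide 0.0077 dz 0.4
9.47 tcp [-0.04   -0.0446] F -0.05 tabslide 0.0164 dz -0.5
SNAP
9.625 0.4462770320016887 (890, array([-0.0533, -0.0366, -0.0285, -0.0171,  0.0993]))
```

View pics/w4.png

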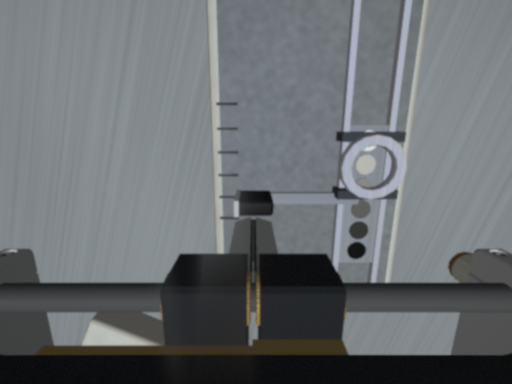

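The picture agrees with the numbers: the tab at (253,203) has snapped ahead of the fingertips by one mark, so this is click 1 and the slide reads about 0.016. Pushing for click 2.

```bash
python3 push.py -.037 -.026 .0015 w5.png
```

```text
10.25 tcp [-0.04   -0.0369] F 0.14 tabslide 0.0168 dz 0.2
10.55 tcp [-0.04   -0.0359] F -2.2 tabslide 0.0178 dz -1.4
10.85 tcp [-0.04   -0.0345] F -3.81 tabslide 0.0191 dz -0.5
11.15 tcp [-0.04   -0.0326] F -3.84 tabslide 0.0209 dz -0.8
11.45 tcp [-0.04 -0.03] F -1.28 tabslide 0.0237 dz -0.7
11.75 tcp [-0.0399 -0.0287] F -0.53 tabslide 0.0324 dz -0.1
SNAP
11.9 0.3954948723043481 (900, array([-0.0531, -0.0206, -0.0286, -0.0012,  0.0993]))
```

View pics/w5.png

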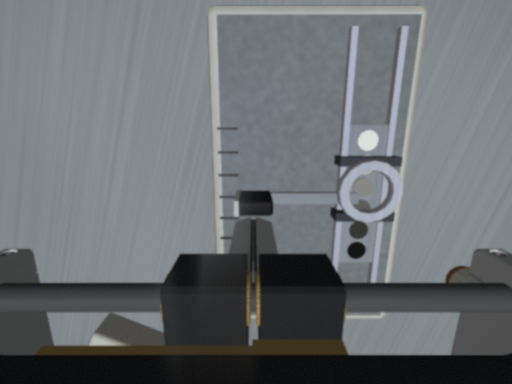

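The tab at (254,203) is now level with the third mark, counting the end stop (197 px), which makes it click 2. Pushing for click 3.

```bash
python3 push.py -.0205 -.0115 .0015 w6.png
```

```text
12.55 tcp [-0.04   -0.0205] F -1.06 tabslide 0.0331 dz -1.2
12.85 tcp [-0.04   -0.0195] F -2.21 tabslide 0.0341 dz -2.0
13.15 tcp [-0.04  -0.018] F -4.76 tabslide 0.0359 dz -1.8
13.45 tcp [-0.04   -0.0159] F -3.41 tabslide 0.0379 dz -2.1
13.75 tcp [-0.04   -0.0131] F 0.83 tabslide 0.041 dz 0.0
14.05 tcp [-0.0399 -0.0125] F -0.16 tabslide 0.0481 dz 0.3
SNAP
14.2 0.15983966380227946 (905, array([-0.0531, -0.0043, -0.0285,  0.0147,  0.0993]))
```

View pics/w6.png

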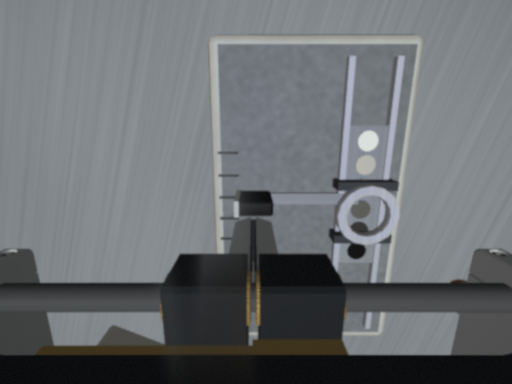

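The tab is at click 3: its mark is at row 197, with two marks still ahead (175 and 152), and the slide reads 0.048. I'll back off, lift, and inspect the button.

```bash
python3 - <<'E'
from h import *
np.set_printoptions(precision=4,suppress=True)
move_straight(L(-.04,-.030,.104),Q,speed=.08)
hold(.3); print(tab())
move_straight(L(-.04,-.030,.2),Q,speed=.15)
B=np.array([.480,-.324]); d=Rl@np.array([0,1.])
reach(np.r_[B-.06*d,.2],Q)
s=read_state(); c=camera('wrist'); cv2.imwrite('pics/w7.png',c['color'][:,:,::-1])
print(s['time'],s['ee_pos'])
from scipy.spatial.transform import Rotation as Ro
w,x,y,z=s['tcp_rot']; A=np.eye(4); A[:3,:3]=Ro.from_quat([x,y,z,w]).as_matrix(); A[:3,3]=s['ee_pos']
c['cam_to_world']=A@np.array(c['tool_from_camera'])
for r in tip_of('lamp_button_top','wrist'): print(r,at_z(c,r['uv'],.057),at_depth(c,r['uv']))
P=cloud(c).reshape(-1,3); r=np.hypot(*(P[:,:2]-B).T)
m=(r<.06)&(P[:,2]>.02)&(P[:,2]<.075); P=P[m]
print(np.histogram(P[:,2],bins=np.arange(.02,.076,.003)))
for lo,hi in ((.03,.038),(.038,.05),(.05,.0555),(.0555,.07)):
    q=P[(P[:,2]>lo)&(P[:,2]<hi)]
    if len(q)>5: print(lo,hi,len(q),np.median(q,0),cv2.minAreaRect((q[:,:2]*1000).astype(np.float32)))
E
```

```text
(940, array([-0.0531, -0.0213, -0.0283,  0.0147,  0.0994]))
16.85 [ 0.4976 -0.3803  0.1997]
{'uv': [251.9, 138.8], 'score': 0.74} [ 0.4796 -0.3257  0.057 ] [ 0.4796 -0.3257  0.0564]
{'uv': [203.3, 253.4], 'score': 0.6} [ 0.4621 -0.4725  0.057 ] [ 0.4726 -0.3533  0.2765]
{'uv': [139.1, 119.6], 'score': 0.57} [ 0.3591 -0.3408  0.057 ] [ 0.352  -0.3426  0.0391]
(array([   0,    0,    0,  113, 3569,  948,    0,    5,  541,  175,    4,
        213,  363,    0,    0,    0,    0,    0]), array([0.02 , 0.023, 0.026, 0.029, 0.032, 0.035, 0.038, 0.041, 0.044,
       0.047, 0.05 , 0.053, 0.056, 0.059, 0.062, 0.065, 0.068, 0.071,
       0.074]))
0.03 0.038 4623 [ 0.4785 -0.32    0.0343] ((479.9295654296875, -324.8625793457031), (89.80351257324219, 89.92545318603516), 80.94425201416016)
0.038 0.05 721 [ 0.4792 -0.3227  0.0464] ((480.12548828125, -325.1166687011719), (44.07456588745117, 45.210269927978516), 16.176738739013672)
0.05 0.0555 105 [ 0.4811 -0.3236  0.055 ] ((480.0556640625, -324.94580078125), (29.521503448486328, 27.751455307006836), 16.616294860839844)
0.0555 0.07 475 [ 0.4797 -0.3249  0.0565] ((479.8952331542969, -324.3770751953125), (27.16625213623047, 26.57244110107422), 16.620513916015625)
```

View pics/w7.png

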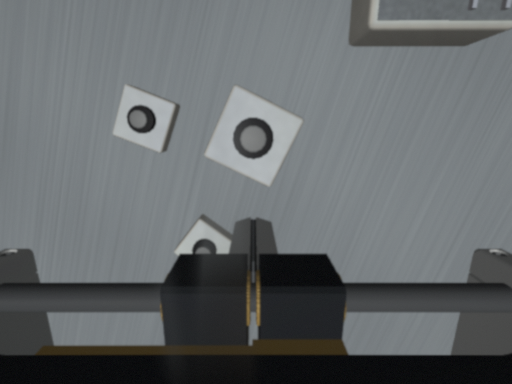

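The big box's button is centred at (252,139), world (0.480, -0.325), with its top at z≈0.0565. It stands 10 mm proud of the housing. The tab stayed at 0.048 after release. Pressing now, with a force guard.

```bash
python3 - <<'E'
from h import *
np.set_printoptions(precision=4,suppress=True)
B=[.480,-.325]
move_straight(np.r_[B,.2],Q,speed=.15)
move_straight(np.r_[B,.090],Q,speed=.1)
hold(.1); f0=read_state()['wrist_force'][2]
for z in np.arange(.084,.0715,-.001):
    move_straight(np.r_[B,z],Q,speed=.02)
    s=read_state(); F=s['wrist_force'][2]-f0
    print(round(s['time'],2),round(s['ee_pos'][2],4),round(F,2))
    if F>12: break
hold(.15); s=read_state(); print(s['ee_pos'],s['wrist_force']-0)
move_straight(np.r_[B,.2],Q,speed=.12)
s=read_state(); print(s['time'],s['wrist_force'])
E
```

```text
19.29 0.0837 0.05
19.54 0.083 -0.87
19.79 0.0823 1.33
20.04 0.0813 2.92
20.29 0.0802 2.82
20.54 0.0792 3.22
20.79 0.0782 3.9
21.04 0.0772 4.96
21.29 0.0763 5.91
21.54 0.0762 8.9
21.79 0.0761 12.18
[ 0.4802 -0.3252  0.0762] [-2.5676  1.2548 12.1811]
23.1417 [ 0.152  -0.5915  0.2041]
```

The button met the fingers at 0.0823 and bottomed at 0.0762, which is 6 mm of travel. Final check of the scene:

```bash
python3 - <<'E'
from h import *
np.set_printoptions(precision=4,suppress=True)
c=save('top','t9.png'); P=cloud(c).reshape(-1,3); ok=c['z_map'].reshape(-1)>0
l=(P[:,:2]-LC)@Rl
m=ok&(P[:,2]>.085)&(P[:,2]<.12)&(abs(l[:,0]+.04)<.02)&(abs(l[:,1])<.09)
print(m.sum(), l[m].min(0),l[m].max(0),'slide',(l[m].min(0)+l[m].max(0))[1]/2+.04)
a=cv2.imread('pics/top0.png'); b=cv2.imread('pics/t9.png')
for n in ('oil_bottle','slide_box','jar'): print(n,[r for r in tip_of(n,'top')][:1])
for nm,(x0,y0,x1,y1) in dict(bottle=(255,95,290,130),jar=(175,95,212,135),slidebox=(70,195,130,255)).items():
    print(nm,np.abs(a[y0:y1,x0:x1].astype(int)-b[y0:y1,x0:x1]).mean())
E
```

```text
45 [-0.0529  0.0032] [-0.0284  0.0131] slide 0.04818960449618623
oil_bottle [{'uv': [271.5, 115.8], 'score': 0.73}]
slide_box [{'uv': [101.0, 227.4], 'score': 0.89}]
jar [{'uv': [195.9, 123.2], 'score': 0.59}]
bottle 16.09578231292517
jar 16.768918918918917
slidebox 15.752222222222223
```

View pics/t9.png

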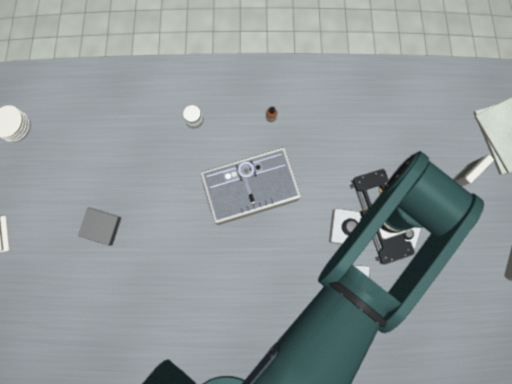

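The top view has the tab at (251,197), which puts the slide at 0.0482. The bottle (271,114), jar (193,116) and slide box (100,227) look unmoved. The uniform difference of about 16 in the patches looks like exposure. The arm is clear of everything, so I'm handing in.

```bash
python3 -c "
from cell import *
hand_in(); print(read_state()['time'])"
```

```text
the job is handed in; nothing more can be done
the job is handed in; nothing more can be done
```

I pushed the tab to the third click with closed fingertips, pressed the lamp button on the largest switch box fully down and let go, then handed the job in. `hand_in()` reports no verdict, so the results below come from my own measurements.

- **Tab:** I counted three snaps, at about 0.016, 0.032 and 0.048 m. After I backed off, the wrist camera showed the tab still at 0.048 m. After the button press, the top camera gave 0.0482 m. I saw no sign of it running on towards the fourth click.
- **Button:** The press was about 6 mm from first contact to bottoming out, and the force rose to 12 N at the end stop. I raised the arm to z = 0.2 m, where the wrist force was back near zero. I did not check separately that the button sprang back, because the arm hid most of it in the last picture.
- **Bystanders:** The bottle, jar and slide box were at the same pixel positions as before in the top view. My image-difference check on those patches did disagree (about 16 grey levels). It was nearly the same for all three, so I put it down to exposure rather than movement.
- **Time:** About 23 s of the 48 s had passed at the last reading before hand-in.

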